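# Push the stuck slug out of the bonding-stage sleeve

## Task

A brass slug is stuck in the bore of the upright aluminium tube on the small push-out stand. Take the pin with the long slim shank from the pin rack (not the stubby one, nor the thick one that will not fit), and push it down through the tube from its funnel mouth so that the slug drops out below into the stand's tray. Leave the pin standing in the tube, sunk until its collar rests in the funnel, and let go of it.

Things in the scene. Friction and masses are not known exactly. Their poses are not given: they have to be found in the camera images.
- pin: Loose long pin, upright in a hole of the grey 3-hole rack. Shank 13 mm thick, 78 long; above it a collar 46 mm wide, 6 thick; above that a round aluminium grip 22 mm thick, 50 tall; 130 g. Origin: centre of the shank's lower end; z up the pin. In the rack the collar rests 100 mm above the table. The others, 80 mm apart: one with 38 mm shank and 28 mm grip, one with shank and grip 32 mm thick.
- slug: Brass cylinder 24 mm in diameter, 30 mm high, 40 g, loose. Origin: centre of its underside. It starts inside the tube, underside 85 mm and top 115 mm above the table, gripped by four sprung strips: pushing it down takes about 8 to 15 N for the first 35 to 40 mm, then it falls freely into the tray.
- stand: Fixed stand: tray 130 x 160 mm (x, y), rims 22 mm high, floor 6 mm; two grey posts at its y ends, 117 mm high, carry an upright aluminium tube between them. Origin: on the table below the tube's axis; z up. With the pin fully sunk, its collar's underside is about 139 mm and its lower end 61 mm above the table.
- mouth (a point): Centre of the tube's funnel mouth, on the bore's axis, level with the rim, 142 mm above the table; z up. The rim is 52 mm wide inside, 68 mm outside; the funnel narrows over 12 mm to a straight bore 26 mm wide that goes down to the tube's open lower end, 68 mm above the table.

How it is judged:
By the outcome, as a careful person would: the job done as asked, in the order asked, and still so for the second after the job is handed in, with the robot touching nothing.
It also fails if it takes over 45 s, if anything falls off the work surface, if the arm or the gripper's body presses on something with over 40 N, if the wrist force passes 120 N, or if a joint passes its speed limit or range.

## Robot

A 7-joint arm with a two-finger parallel gripper is mounted at the origin on the work surface. World frame = base frame: x ahead of the robot, y to its left, z up, the work surface at z = 0. Lengths are in m, angles in degrees, forces in N, time in s.
With the tool pointing down it reaches from about 0.425 to 0.875 m from the base axis. Payload 4.7 kg.
Tool frame: the origin (TCP) lies midway between the tips of the shut fingers; the grasp point (between the pads) lies env.grip_point_offset behind it (env.grip_point_offset is the distance from the TCP to the grasp point, in m); z points along the fingers, y is the line along which they close (so a half turn about z gives the same grasp; the last joint's range is limited). The gripper opens to 87 mm and grips with 3 to 60 N. Pads are 19 mm wide; open, the fingers measure 117 mm over their backs; the gripper's body (75 mm by 190 mm) begins 51 mm behind the grasp point.
Start: joints at [-63.879, 18.392, -4.016, 83.108, 1.295, 78.541, -3.26], TCP at [0.278, 0.588, 0.198] pointing down, gripper open.
Joint ranges: [-163.93, 163.93], [-17.29, 119.83], [-79.2, 71.16], [3.27, 140.29], [-89.18, 269.18], [5.43, 117.66], [-154.24, 154.24]. Speed limits (degrees/s): [147.25, 147.25, 180, 180, 180, 180, 180].

## Interface

Orientations are given as [roll, pitch, yaw] about the fixed x, y, z axes, in that order (R = Rz(yaw) Ry(pitch) Rx(roll)).
In Python, from cell import env gives the robot as it stands.
- The arm moves only by the shell command python3 -m creep 'ROWS' [FORCE]. ROWS is a JSON object of lists of equal length, an entry for each row: "translation": the shift along the tool's x, y, z in units of 0.08 m (1.0 is 0.08 m), a list of three; "turn": the turn, a rotation vector about the tool's x, y, z in units of 180 degrees (1.0 is 180 degrees), a list of three; "grip": the opening, from 0 (shut) to 1 (fully open). In form: {"translation": [[x, y, z], ...], "turn": [[ax, ay, az], ...], "grip": [grip, ...]}. A call has 1 to 5 rows; each row shifts and turns the commanded pose from where the row before left it, along the tool's axes as they then stand; what a row does not reach is not made up. A row lasts 1/8 s, in which the tool goes at most 62.5 mm and 10.7 degrees, less where a joint would pass 70% of its speed; a pose out of reach is approached as far as the arm can. A call with a number of a shift or a turn outside -1 to 1 is refused whole. A call with a gripper value outside its range is refused whole. The fingers move at their own pace and stop on an object; FORCE is the grip in N (left out, the last holds). Time passes only in rows, so rows that do not move let the fingers close. It gives the time, the measured TCP pose, the force, the opening and the grip force at its end, in the units of the state.
- env.get_obs(): the state, without advancing time (a new reading comes with each control period).
- env.read_camera(name): name is "side" or "top"; returns a dict with "frame" (384x512x3 uint8, red, green, blue), "z_map" (384x512 float32, m along the optical axis (not along the pixel's ray), 0 where there is no reading), "K" (3x3 intrinsics, pixels), "rvec" (rotation vector, rad) and "tvec" (3), from world to camera coordinates, as OpenCV has them. Camera axes: x right, y down, z forward; pixel columns grow to the right and rows downward; lengths in m; the calibration is good to about 2 mm. A picture is of the moment at which its call begins.
- env.sign_off(): hands the job in; it is judged then, once.
The state is a dict: "time_s": time; "qpos": joint angles; "joint_velocities": joint speeds; "effort": joint torques, N m; "tool_pos": TCP position; "tool_rot": TCP orientation; "force": force on the tool from outside, world axes, zero at the start; "wrist_torque": the same for the moment, N m; "grip_width": finger opening in m; "grasp_force": force on a finger pad.
Only numpy, scipy, OpenCV 4.12 (cv2) and the standard library are available. Lean on these libraries where they do the work, as an engineer would, in place of code of your own. Each camera call takes 0.05 s, during which the arm holds its last target. There are 200 camera calls.

## Working session

There is one attempt and no reset: what is moved stays moved. The work goes in short steps, Python scripts to look and compute and a shell command to move; the robot and the scene stay as the last step left them, time stands still between calls to the robot, and variables do not carry over. Pictures are saved under pics/ and viewed, at most 10 in all, crops included, and the job is handed in when it is done.

```bash
mkdir -p pics
python3 - <<'E'
from cell import env
import cv2,numpy as np
o=env.get_obs(); print({k:np.round(v,3) for k,v in o.items()}, env.grip_point_offset)
for n in("side","top"):
    c=env.read_camera(n); cv2.imwrite(f"pics/{n}0.png",c["frame"][:,:,::-1]); np.savez(f"{n}0.npz",**c)
    print(n,c["K"].round(1).tolist(),c["rvec"].round(3),c["tvec"].round(3))
E
```

```text
{'time_s': np.float64(0.0), 'qpos': array([-63.879,  18.437,  -4.014,  83.175,   1.295,  78.542,  -3.26 ]), 'joint_velocities': array([ 0.036,  0.004,  0.032, -0.012, -0.033, -0.031, -0.078]), 'effort': array([-0.0000e+00, -4.9129e+01, -4.0400e-01, -3.1253e+01, -6.4000e-02,
        4.4000e-02,  0.0000e+00]), 'tool_pos': array([0.278, 0.587, 0.197]), 'tool_rot': array([-1.79891e+02,  6.00000e-03,  1.54687e+02]), 'force': array([-0.322, -0.227, -0.54 ]), 'wrist_torque': array([-0.026, -0.003,  0.005]), 'grasp_force': np.float64(0.0), 'grip_width': np.float64(0.087)} 0.0187
side [[357.7, 0.0, 250.6], [0.0, 357.7, 193.7], [0.0, 0.0, 1.0]] [ 2.402 -0.245  0.069] [-0.516  0.14   0.668]
top [[442.0, 0.0, 254.6], [0.0, 442.0, 189.8], [0.0, 0.0, 1.0]] [ 2.204 -2.167  0.089] [-0.002  0.553  0.961]
```

```bash
ls
python3 - <<'E'
import cv2,numpy as np
a=cv2.imread("pics/side0.png");b=cv2.imread("pics/top0.png")
cv2.imwrite("pics/both0.png",cv2.resize(np.vstack([a,b]),(400,600)))
E
```

```text
pics
side0.npz
top0.npz
```

View pics/top0.png

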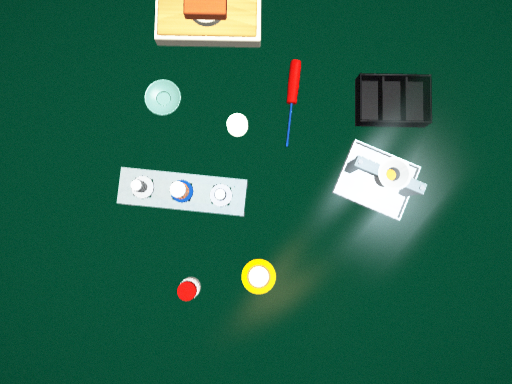

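View pics/side0.png

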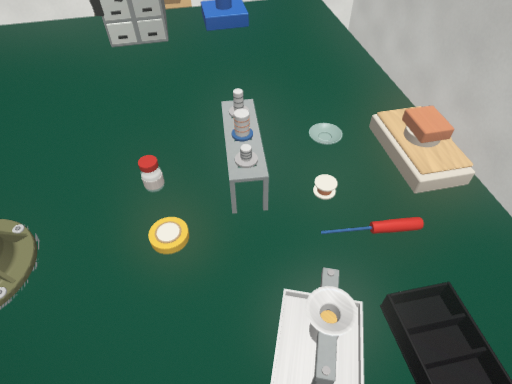

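The top picture shows the rack with three pins at (138,186), (179,190) and (220,195), and the funnel at about (393,174). In the side picture they are at (238,100), (242,123), (245,155) and (330,312). The pin at top (138,186) has a slim, tall grip, so it is the long one. The middle pin is thick and the one at (220,195) is stubby.

```bash
cat > h.py <<'E'
import numpy as np,cv2
def cloud(c):
    R=cv2.Rodrigues(c["rvec"])[0]; z=c["z_map"]; K=c["K"]
    v,u=np.indices(z.shape); p=np.stack([(u-K[0,2])/K[0,0]*z,(v-K[1,2])/K[1,1]*z,z],-1)
    p=(p-c["tvec"])@R; p[z==0]=np.nan; return p
def proj(c,X): return cv2.projectPoints(np.array(X,float).reshape(-1,3),c["rvec"],c["tvec"],c["K"],None)[0].reshape(-1,2)
def circ(q):  # centre and radius of minimal circle
    (x,y),r=cv2.minEnclosingCircle(np.float32(q)); return round(x,4),round(y,4),round(r,4)
E
python3 - <<'E'
from h import *
for n,boxes in(("top",dict(A=(120,165,158,210),B=(160,165,200,210),C=(202,170,240,215),F=(365,150,425,205))),("side",dict(A=(222,82,252,122),B=(228,105,258,142),C=(230,142,262,170),F=(300,280,365,345)))):
    c=dict(np.load(n+"0.npz")); P=cloud(c)
    for k,(a,b,d,e) in boxes.items():
        q=P[b:e,a:d].reshape(-1,3); q=q[~np.isnan(q[:,0])]
        zs=np.round(np.percentile(q[:,2],[50,99.5]),3)
        for lo,hi in([(.134,.15)] if k=="F" else [(.102,.112),(.118,.132),(zs[1]-.006,.2)]):
            s=q[(q[:,2]>lo)&(q[:,2]<hi)]
            if len(s)>3: print(n,k,zs,lo,len(s),s.mean(0).round(4),circ(s[:,:2]))
    # rack direction
    if n=="top":
        s=P[(P[...,2]>.085)&(P[...,2]<.1)]; s=s[(s[:,0]>0.2)]; r=cv2.minAreaRect(np.float32(s[:,:2])); print("rect",r)
    print(n,proj(c,[[.5,0,0]]))
E
```

```text
top A [0.101 0.158] 0.102 413 [0.5489 0.2376 0.1052] (0.5499, 0.245, 0.0517)
top A [0.101 0.158] 0.118 16 [0.5477 0.2284 0.1238] (0.5495, 0.2331, 0.0105)
top A [0.101 0.158] 0.152 103 [0.5493 0.2353 0.1561] (0.5493, 0.2356, 0.0113)
top B [0.101 0.159] 0.102 320 [0.5403 0.1559 0.1045] (0.5443, 0.1586, 0.053)
top B [0.101 0.159] 0.118 21 [0.5369 0.1447 0.1238] (0.5388, 0.1501, 0.0144)
top B [0.101 0.159] 0.153 212 [0.5428 0.1558 0.1565] (0.5425, 0.1561, 0.016)
top C [0.101 0.136] 0.102 457 [0.5356 0.0767 0.1051] (0.5334, 0.077, 0.0514)
top C [0.101 0.136] 0.118 21 [0.534  0.0752 0.1294] (0.5364, 0.0768, 0.0113)
top C [0.101 0.136] 0.13 97 [0.536  0.0766 0.1339] (0.5363, 0.0768, 0.0113)
top F [0.01  0.144] 0.134 657 [ 0.5827 -0.266   0.14  ] (0.5822, -0.2652, 0.0333)
rect ((0.7148285508155823, -0.033423930406570435), (0.6101938486099243, 0.44944751262664795), 85.15418243408203)
top [[257.3588512  214.11274724]]
side A [0.101 0.158] 0.102 86 [0.5392 0.2397 0.1056] (0.5529, 0.2427, 0.0487)
side A [0.101 0.158] 0.118 50 [0.5461 0.2288 0.1245] (0.5468, 0.2347, 0.012)
side A [0.101 0.158] 0.152 200 [0.5421 0.1779 0.1563] (0.544, 0.1936, 0.0535)
side B [0.107 0.158] 0.102 248 [0.5395 0.1733 0.1062] (0.5505, 0.1915, 0.0658)
side B [0.107 0.158] 0.118 114 [0.541  0.1683 0.124 ] (0.5418, 0.188, 0.0489)
side B [0.107 0.158] 0.152 140 [0.5401 0.1539 0.1564] (0.5396, 0.1562, 0.0168)
side C [0.102 0.136] 0.102 293 [0.5332 0.0739 0.1058] (0.5365, 0.0889, 0.0455)
side C [0.102 0.136] 0.118 69 [0.5329 0.0688 0.1253] (0.5336, 0.074, 0.0109)
side C [0.102 0.136] 0.13 87 [0.5336 0.0745 0.1341] (0.5333, 0.0765, 0.0127)
side F [0.117 0.145] 0.134 1598 [ 0.5818 -0.2641  0.1404] (0.5805, -0.2646, 0.0335)
side [[237.82432085 224.15980068]]
```

```bash
python3 -m creep '{"translation":[[0,0,-0.06],[0,0,-0.06],[0,0,-0.06],[0,0,-0.06],[0,0,-0.06]],"turn":[[0,0,0.052],[0,0,0.052],[0,0,0.052],[0,0,0.052],[0,0,0.052]],"grip":[1,1,1,1,1]}' 40
python3 -m creep '{"translation":[[0,0,0],[0,0,0],[0,0,0]],"turn":[[0,0,0.052],[0,0,0.052],[0,0,0]],"grip":[1,1,1]}'
cat >> h.py <<'E'
from scipy.spatial.transform import Rotation as Ro
def to(env,X):
    o=env.get_obs(); R=Ro.from_euler("xyz",o["tool_rot"],degrees=True)
    print("pos",np.round(o["tool_pos"],4),"rot",np.round(o["tool_rot"],2),"t",round(float(o["time_s"]),2),"F",np.round(o["force"],1),"w",round(float(o["grip_width"]),4),"gf",round(float(o["grasp_force"]),1))
    print("need units",(R.inv().apply(np.array(X)-o["tool_pos"])/.08).round(3))
E
python3 -c "
from cell import env
from h import *
to(env,[.548,.235,.21])"
```

```text
time_s: 0.72
tool_pos: [0.2778, 0.5873, 0.2217]
tool_rot: [-180.0, 0.0, 107.6]
force: [-0.6, 0.3, -0.0]
grip_width: 0.0872
grasp_force: 0.0
time_s: 1.1
tool_pos: [0.2778, 0.5874, 0.2216]
tool_rot: [-180.0, 0.1, 89.3]
force: [0.2, -0.4, 0.3]
grip_width: 0.0874
grasp_force: 0.0
pos [0.2778 0.5874 0.2216] rot [-1.7999e+02  6.0000e-02  8.9270e+01] t 1.1 F [ 0.2 -0.4  0.3] w 0.0874 gf 0.0
need units [-4.361  3.433  0.149]
```

```bash
python3 -m creep '{"translation":[[-0.3,0.23,0],[-0.45,0.35,0],[-0.45,0.35,0],[-0.45,0.35,0],[-0.45,0.35,0]],"turn":[[0,0,0],[0,0,0],[0,0,0],[0,0,0],[0,0,0]],"grip":[1,1,1,1,1]}'
python3 -m creep '{"translation":[[-0.45,0.35,0],[-0.45,0.35,0],[-0.45,0.35,0],[-0.45,0.35,0],[-0.46,0.4,0]],"turn":[[0,0,0],[0,0,0],[0,0,0],[0,0,0],[0,0,0]],"grip":[1,1,1,1,1]}'
python3 -m creep '{"translation":[[0,0,0]],"turn":[[0,0,0]],"grip":[1]}'
python3 -c "
from cell import env
from h import *
to(env,[.548,.235,.118])
c=env.read_camera('side');cv2.imwrite('pics/s1.png',cv2.resize(c['frame'][:,:,::-1],(768,576)))"
```

```text
time_s: 1.72
tool_pos: [0.4066, 0.4164, 0.222]
tool_rot: [-180.0, 0.0, 89.4]
force: [-0.0, 0.1, -0.3]
grip_width: 0.0869
grasp_force: 0.0
time_s: 2.35
tool_pos: [0.5477, 0.2339, 0.2221]
tool_rot: [-180.0, -0.0, 89.4]
force: [1.1, 0.0, 0.3]
grip_width: 0.0871
grasp_force: 0.0
time_s: 2.48
tool_pos: [0.5499, 0.2293, 0.2221]
tool_rot: [179.9, 0.1, 88.9]
force: [-1.0, 0.2, 0.3]
grip_width: 0.0869
grasp_force: 0.0
pos [0.5499 0.2293 0.2221] rot [1.7992e+02 1.4000e-01 8.8860e+01] t 2.48 F [-1.   0.2  0.3] w 0.0869 gf 0.0
need units [ 0.073 -0.027  1.301]
```

View pics/s1.png

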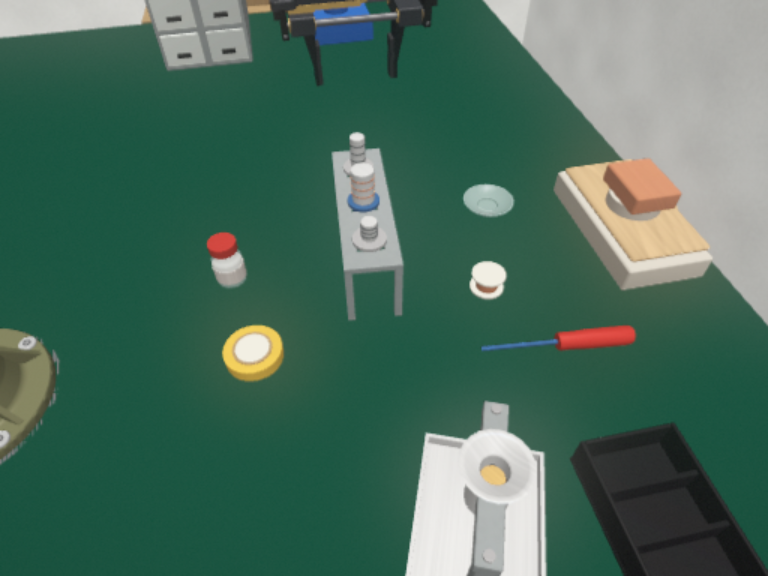

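The side view shows the open gripper with its tips at (318,82) and (393,75). The slim pin's grip is at (357,138) and the funnel at (497,465). I'll check the fingertip position in the image against the arm's reading.

```bash
python3 -c "
from cell import env
from h import *
c=env.read_camera('side');print(proj(c,[[.55,.2293,.2221],[.548,.235,.156],[.548,.235,.11]])*1.5)
P=cloud(c);
for k in (1,): 
  q=P[20:60,200:275].reshape(-1,3); q=q[(q[:,2]>.215)&(q[:,2]<.232)]
  print(len(q),q.min(0),q.max(0))
  for s in (q[q[:,0]<.55],q[q[:,0]>=.55]):
    if len(s): print(s.mean(0).round(4),s.min(0).round(4),s.max(0).round(4))
c=env.read_camera('top');P=cloud(c);q=P[150:240,100:185].reshape(-1,3);q=q[(q[:,2]>.2)];print(len(q),q.min(0),q.max(0))
"
```

```text
[[356.72387348  95.14513496]
 [356.70441665 136.54416223]
 [358.06204665 163.54992398]]Traceback (most recent call last):
  File "<string>", line 8, in <module>
    print(len(q),q.min(0),q.max(0))
                 ~~~~~^^^
    return umr_minimum(a, axis, None, out, keepdims, initial, where)
ValueError: zero-size array to reduction operation minimum which has no identity
```

```bash
python3 -c "
from cell import env
from h import *
c=env.read_camera('side');P=cloud(c)
q=P[10:60,190:290].reshape(-1,3); q=q[(q[:,2]>.18)&(q[:,1]>.15)&(q[:,1]<.4)]
print(len(q))
for z in np.arange(.2,.3,.01):
  s=q[abs(q[:,2]-z)<.005]
  for t in (s[s[:,0]<.55],s[s[:,0]>=.55]):
    if len(t): print(round(z,3),len(t),t.min(0).round(3),t.max(0).round(3),t.mean(0).round(3))
c=env.read_camera('top');P=cloud(c);q=P.reshape(-1,3);q=q[(q[:,2]>.2)&(q[:,1]>.1)];print(len(q),q.min(0),q.max(0))
"
```

```text
1126
0.25 21 [0.494 0.223 0.246] [0.503 0.238 0.255] [0.498 0.226 0.251]
0.25 28 [0.589 0.221 0.248] [0.598 0.243 0.255] [0.593 0.227 0.251]
0.26 26 [0.494 0.222 0.255] [0.502 0.229 0.265] [0.498 0.225 0.26 ]
0.26 36 [0.59  0.221 0.255] [0.598 0.242 0.265] [0.593 0.228 0.26 ]
0.27 28 [0.493 0.223 0.265] [0.503 0.228 0.275] [0.498 0.225 0.27 ]
0.27 36 [0.59  0.222 0.265] [0.6   0.243 0.275] [0.593 0.227 0.27 ]
0.28 29 [0.491 0.223 0.276] [0.502 0.228 0.284] [0.497 0.225 0.28 ]
0.28 41 [0.59  0.22  0.275] [0.602 0.241 0.285] [0.595 0.226 0.281]
0.29 42 [0.489 0.222 0.285] [0.503 0.228 0.295] [0.496 0.225 0.29 ]
0.29 47 [0.589 0.221 0.285] [0.604 0.241 0.294] [0.595 0.227 0.29 ]
32123 [0.35462209 0.11058625 0.24941115] [0.64330853 0.27300319 0.69502131]
```

```bash
python3 -m creep '{"translation":[[0.055,-0.01,0.3],[0,0,0.4],[0,0,0.35],[0,0,0.25],[0,0,0]],"turn":[[0,0,0],[0,0,0],[0,0,0],[0,0,0],[0,0,0]],"grip":[1,1,1,1,1]}'
python3 -m creep '{"translation":[[0,0,0],[0,0,0],[0,0,0],[0,0,0],[0,0,0]],"turn":[[0,0,0],[0,0,0],[0,0,0],[0,0,0],[0,0,0]],"grip":[0.6,0.4,0.2,0.1,0.1]}' 50
python3 -c "
from cell import env
from h import *
to(env,[.548,.235,.118])
c=env.read_camera('side');cv2.imwrite('pics/s2.png',cv2.resize(c['frame'][50:160,180:320,::-1],(700,550)))"
```

```text
time_s: 3.3
tool_pos: [0.5444, 0.2402, 0.1164]
tool_rot: [-179.8, 0.1, 89.4]
force: [-0.9, -0.5, -0.0]
grip_width: 0.0872
grasp_force: 0.0
time_s: 3.92
tool_pos: [0.5466, 0.2392, 0.1183]
tool_rot: [180.0, -0.0, 89.2]
force: [0.6, -0.7, 0.2]
grip_width: 0.0448
grasp_force: 0.0
pos [0.5466 0.2392 0.1183] rot [ 1.7999e+02 -1.0000e-02  8.9160e+01] t 3.92 F [ 0.6 -0.7  0.2] w 0.0448 gf 0.0
need units [-0.053  0.018  0.004]
```

View pics/s2.png

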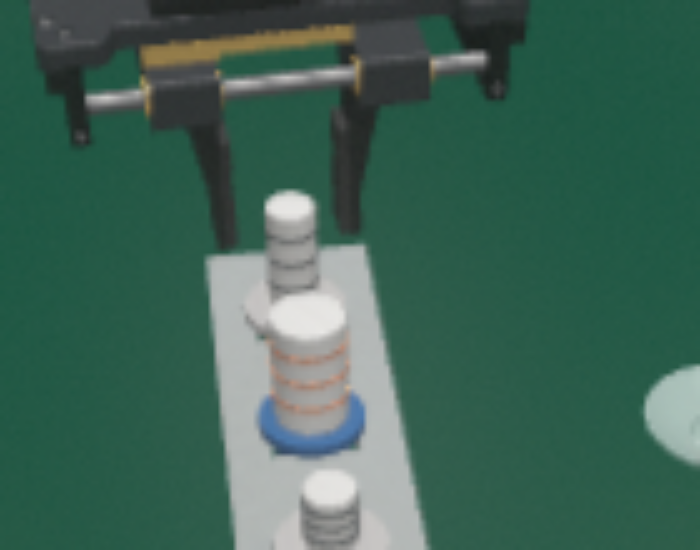

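The crop shows the fingers part-way closed on their rail, either side of the slim grip. The tips are at (228,245) and (348,232), above and behind the grip top at (290,205). They sit higher than the TCP reading implies, so I'll measure the tips from depth.

```bash
cat > f.py <<'E'
from cell import env
from h import *
to(env,[.548,.235,.118])
c=env.read_camera('side');P=cloud(c)
q=P[40:130,190:290].reshape(-1,3)
for z in np.arange(.1,.2,.01):
  s=q[(abs(q[:,2]-z)<.005)&(q[:,1]>.2)&(q[:,1]<.4)]
  a=np.sort(s[:,0]); 
  if len(a)<3: continue
  i=np.where(np.diff(a)>.006)[0]+1
  for b in np.split(np.argsort(s[:,0]),i): print(round(z,3),len(b),s[b].min(0).round(3)[:2],s[b].max(0).round(3)[:2])
E
python3 f.py; python3 -m creep '{"translation":[[0,0,0]],"turn":[[0,0,0]],"grip":[0.5]}'; python3 f.py|head -2
```

```text
pos [0.5465 0.2392 0.1182] rot [180.    -0.    89.16] t 3.98 F [ 0.  -0.2  0.4] w 0.0409 gf 0.0
need units [-0.053  0.019  0.003]
0.1 224 [0.507 0.2  ] [0.541 0.29 ]
0.1 169 [0.564 0.201] [0.588 0.287]
0.11 43 [0.525 0.218] [0.538 0.255]
0.11 15 [0.558 0.231] [0.569 0.252]
0.12 33 [0.536 0.225] [0.558 0.241]
0.13 34 [0.537 0.224] [0.555 0.239]
0.14 39 [0.536 0.224] [0.556 0.235]
0.14 5 [0.566 0.229] [0.573 0.239]
0.15 19 [0.516 0.227] [0.524 0.242]
0.15 42 [0.537 0.224] [0.556 0.236]
0.15 20 [0.566 0.227] [0.574 0.251]
0.16 19 [0.516 0.227] [0.524 0.238]
0.16 49 [0.537 0.225] [0.557 0.246]
0.16 24 [0.566 0.227] [0.574 0.248]
0.17 19 [0.514 0.227] [0.525 0.232]
0.17 26 [0.566 0.225] [0.576 0.249]
0.18 25 [0.513 0.227] [0.524 0.233]
0.18 29 [0.566 0.227] [0.579 0.246]
0.19 37 [0.51  0.226] [0.525 0.247]
0.19 49 [0.566 0.226] [0.58  0.252]
time_s: 4.15
tool_pos: [0.5465, 0.2392, 0.1182]
tool_rot: [180.0, -0.0, 89.2]
force: [0.1, 0.3, 0.7]
grip_width: 0.0404
grasp_force: 0.0
pos [0.5465 0.2392 0.1182] rot [180.    -0.    89.17] t 4.15 F [0.1 0.3 0.7] w 0.0404 gf 0.0
need units [-0.053  0.019  0.002]
```

```bash
python3 -m creep '{"translation":[[-0.02,0,0.06],[0,0,0.06],[0,0,0.03],[0,0,0]],"turn":[[0,0,0],[0,0,0],[0,0,0],[0,0,0]],"grip":[0.5,0.5,0.5,0.5]}'; python3 f.py|sed -n '1p;5,14p'
```

```text
time_s: 4.7
tool_pos: [0.5463, 0.2376, 0.1058]
tool_rot: [-180.0, 0.0, 89.2]
force: [-0.0, -0.3, -0.1]
grip_width: 0.0433
grasp_force: 0.0
pos [0.5463 0.2376 0.1058] rot [-1.7997e+02  2.0000e-02  8.9170e+01] t 4.7 F [-0.  -0.3 -0.1] w 0.0433 gf 0.0
0.11 43 [0.525 0.22 ] [0.539 0.255]
0.11 16 [0.558 0.232] [0.569 0.252]
0.12 30 [0.536 0.225] [0.558 0.244]
0.13 6 [0.515 0.227] [0.522 0.23 ]
0.13 38 [0.536 0.225] [0.555 0.238]
0.13 9 [0.567 0.226] [0.575 0.246]
0.14 19 [0.515 0.226] [0.523 0.238]
0.14 37 [0.536 0.225] [0.556 0.235]
0.14 23 [0.567 0.224] [0.575 0.244]
0.15 19 [0.515 0.224] [0.523 0.231]
```

No contact, and the camera puts the real tips about 25 mm above the TCP reading. I'll trust the camera, go 12 mm lower and close.

```bash
python3 -m creep '{"translation":[[0,0,0.05],[0,0,0.05],[0,0,0.05],[0,0,0]],"turn":[[0,0,0],[0,0,0],[0,0,0],[0,0,0]],"grip":[0.5,0.5,0.5,0.5]}'; python3 -m creep '{"translation":[[0,0,0],[0,0,0],[0,0,0],[0,0,0],[0,0,0]],"turn":[[0,0,0],[0,0,0],[0,0,0],[0,0,0],[0,0,0]],"grip":[0.2,0,0,0,0]}' 50;  python3 f.py|sed -n '1p;5,14p'
```

```text
time_s: 5.25
tool_pos: [0.5462, 0.2375, 0.0936]
tool_rot: [-180.0, 0.0, 89.2]
force: [0.5, 0.5, 0.1]
grip_width: 0.0432
grasp_force: 0.0
time_s: 5.88
tool_pos: [0.5468, 0.2377, 0.0944]
tool_rot: [180.0, -0.0, 89.2]
force: [0.4, 0.5, -0.1]
grip_width: 0.0206
grasp_force: 49.9
pos [0.5468 0.2377 0.0944] rot [ 1.7996e+02 -2.0000e-02  8.9160e+01] t 5.88 F [ 0.4  0.5 -0.1] w 0.0206 gf 49.9
0.11 41 [0.523 0.219] [0.539 0.247]
0.11 10 [0.558 0.234] [0.568 0.246]
0.12 46 [0.526 0.224] [0.563 0.234]
0.13 72 [0.526 0.224] [0.564 0.249]
0.14 66 [0.526 0.224] [0.564 0.234]
0.15 85 [0.523 0.224] [0.566 0.236]
0.16 102 [0.523 0.225] [0.569 0.246]
0.17 33 [0.52  0.225] [0.535 0.242]
0.17 40 [0.556 0.225] [0.571 0.249]
0.18 6 [0.521 0.226] [0.529 0.23 ]
```

```bash
python3 -m creep '{"translation":[[0,0,-0.25],[0,0,-0.45],[0,0,-0.45],[0,0,-0.45],[0,0,-0.4]],"turn":[[0,0,0],[0,0,0],[0,0,0],[0,0,0],[0,0,0]],"grip":[0,0,0,0,0]}'
python3 -m creep '{"translation":[[0,0,0]],"turn":[[0,0,0]],"grip":[0]}'
cat > g.py <<'E'
from cell import env
from h import *
import sys
to(env,[.581,-.2625,.256])
n=sys.argv[1]
c=env.read_camera('side');cv2.imwrite(f'pics/{n}.png',cv2.resize(c['frame'][:,:,::-1],(768,576)))
E
python3 g.py s3
```

```text
time_s: 6.55
tool_pos: [0.5461, 0.2375, 0.2551]
tool_rot: [-180.0, 0.0, 89.2]
force: [1.0, 0.5, -2.0]
grip_width: 0.0208
grasp_force: 49.9
time_s: 6.68
tool_pos: [0.5477, 0.2381, 0.2567]
tool_rot: [179.8, -0.1, 89.2]
force: [-0.0, -0.0, -1.4]
grip_width: 0.0212
grasp_force: 49.9
pos [0.5477 0.2381 0.2567] rot [ 1.7977e+02 -1.4000e-01  8.9160e+01] t 6.67 F [-0.  -0.  -1.4] w 0.0212 gf 49.9
need units [-6.251e+00  5.080e-01 -4.000e-03]
```

View pics/s3.png

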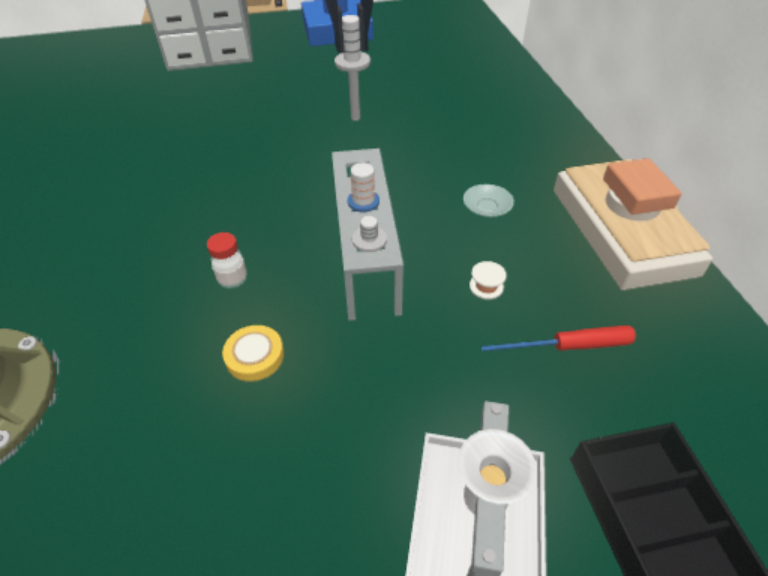

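The long slim pin is in the gripper, clear of the rack, with its shank end at (355,118). Now I'll carry it across.

```bash
python3 -m creep '{"translation":[[-0.25,0.034,0],[-0.44,0.034,0],[-0.44,0.034,0],[-0.44,0.034,0],[-0.44,0.034,0]],"turn":[[0,0,0],[0,0,0],[0,0,0],[0,0,0],[0,0,0]],"grip":[0,0,0,0,0]}'|head -2
python3 -m creep '{"translation":[[-0.44,0.034,0],[-0.44,0.034,0],[-0.44,0.034,0],[-0.44,0.034,0],[-0.44,0.034,0]],"turn":[[0,0,0],[0,0,0],[0,0,0],[0,0,0],[0,0,0]],"grip":[0,0,0,0,0]}'|head -2
python3 -m creep '{"translation":[[-0.44,0.034,0],[-0.44,0.034,0],[-0.44,0.034,0],[-0.44,0.034,0],[-0.28,0.034,0]],"turn":[[0,0,0],[0,0,0],[0,0,0],[0,0,0],[0,0,0]],"grip":[0,0,0,0,0]}'|head -2
python3 -m creep '{"translation":[[0,0,0],[0,0,0]],"turn":[[0,0,0],[0,0,0]],"grip":[0,0]}'|head -2
cat >> g.py <<'E'
P=cloud(c); q=P.reshape(-1,3)
q=q[(abs(q[:,0]-.581)<.045)&(abs(q[:,1]+.265)<.045)]
for z in np.arange(.15,.29,.01):
    s=q[abs(q[:,2]-z)<.005]
    if len(s)>2: print(round(z,3),len(s),s.min(0)[:2].round(4),s.max(0)[:2].round(4),s.mean(0)[:2].round(4))
E
python3 g.py s4
```

```text
time_s: 7.35
tool_pos: [0.5567, 0.0734, 0.2524]
time_s: 7.98
tool_pos: [0.5671, -0.1023, 0.2525]
time_s: 8.6
tool_pos: [0.5774, -0.2666, 0.2524]
time_s: 8.85
tool_pos: [0.5793, -0.2622, 0.2532]
pos [ 0.5793 -0.2622  0.2532] rot [-1.7991e+02 -8.0000e-02  8.9170e+01] t 8.85 F [-0.   0.5 -0.5] w 0.0208 gf 49.9
need units [-0.004  0.021 -0.035]
0.15 3 [ 0.5584 -0.2967] [ 0.588  -0.2458] [ 0.5683 -0.2764]
0.18 10 [ 0.5727 -0.2695] [ 0.5817 -0.2601] [ 0.5758 -0.2657]
0.19 48 [ 0.5725 -0.2697] [ 0.5841 -0.2594] [ 0.5761 -0.2672]
0.2 50 [ 0.5725 -0.2698] [ 0.5841 -0.2603] [ 0.5762 -0.2672]
0.21 48 [ 0.5724 -0.2697] [ 0.5838 -0.2604] [ 0.5761 -0.2669]
0.22 51 [ 0.5726 -0.2704] [ 0.583  -0.2605] [ 0.5761 -0.2674]
0.23 37 [ 0.5724 -0.2703] [ 0.582  -0.2631] [ 0.5759 -0.2677]
0.26 179 [ 0.5564 -0.2866] [ 0.6011 -0.2508] [ 0.5719 -0.2754]
0.27 640 [ 0.5564 -0.2863] [ 0.601  -0.2464] [ 0.5759 -0.2726]
0.28 194 [ 0.5596 -0.2753] [ 0.5983 -0.2509] [ 0.5756 -0.2705]
```

View pics/s4.png

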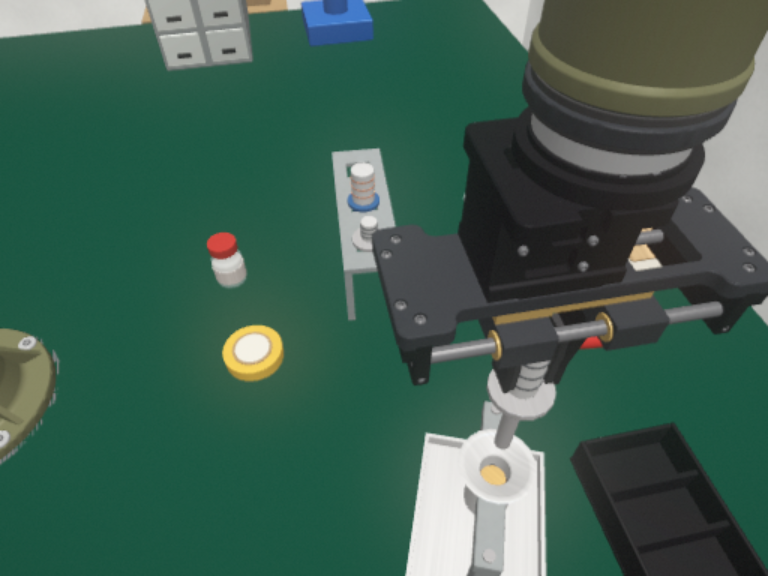

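The pin hangs vertical above the funnel. Its shank end is at about (505,440) and the funnel is at (497,465) in this view. Depth puts the pin axis at (0.579,-0.264) and the mouth at (0.5815,-0.265). I'll shift about 2.5 mm and lower in stages.

```bash
python3 -m creep '{"translation":[[-0.013,0.03,0.1],[0,0,0.2],[0,0,0.2],[0,0,0.15],[0,0,0.05]],"turn":[[0,0,0],[0,0,0],[0,0,0],[0,0,0],[0,0,0]],"grip":[0,0,0,0,0]}' 60
python3 g.py s5
```

```text
time_s: 9.52
tool_pos: [0.5818, -0.2636, 0.1967]
tool_rot: [-179.9, -0.0, 89.2]
force: [-0.3, 0.0, -1.5]
grip_width: 0.0208
grasp_force: 59.9
pos [ 0.5818 -0.2636  0.1967] rot [-1.799e+02 -4.000e-02  8.917e+01] t 9.53 F [-0.3  0.  -1.5] w 0.0208 gf 59.9
need units [ 0.014 -0.012 -0.741]
0.15 42 [ 0.5507 -0.2912] [ 0.6115 -0.2617] [ 0.5786 -0.2695]
0.16 42 [ 0.5749 -0.2712] [ 0.5864 -0.2614] [ 0.5786 -0.2685]
0.17 21 [ 0.5755 -0.2714] [ 0.5838 -0.2648] [ 0.5783 -0.2692]
0.2 17 [ 0.5592 -0.2875] [ 0.5902 -0.2638] [ 0.5725 -0.282 ]
0.21 596 [ 0.5589 -0.2878] [ 0.6028 -0.2503] [ 0.5778 -0.2752]
0.22 88 [ 0.5624 -0.2762] [ 0.5998 -0.2664] [ 0.5799 -0.2737]
0.23 145 [ 0.562  -0.2761] [ 0.6013 -0.2678] [ 0.5804 -0.2734]
0.24 107 [ 0.5623 -0.2764] [ 0.6005 -0.2706] [ 0.5843 -0.2742]
0.25 58 [ 0.5919 -0.2753] [ 0.6027 -0.2707] [ 0.5966 -0.2736]
0.26 49 [ 0.5917 -0.2754] [ 0.6039 -0.2557] [ 0.5959 -0.2683]
0.27 68 [ 0.5917 -0.2698] [ 0.5979 -0.2596] [ 0.5943 -0.2648]
0.28 41 [ 0.5962 -0.275 ] [ 0.6035 -0.2638] [ 0.5975 -0.2707]
```

View pics/s5.png

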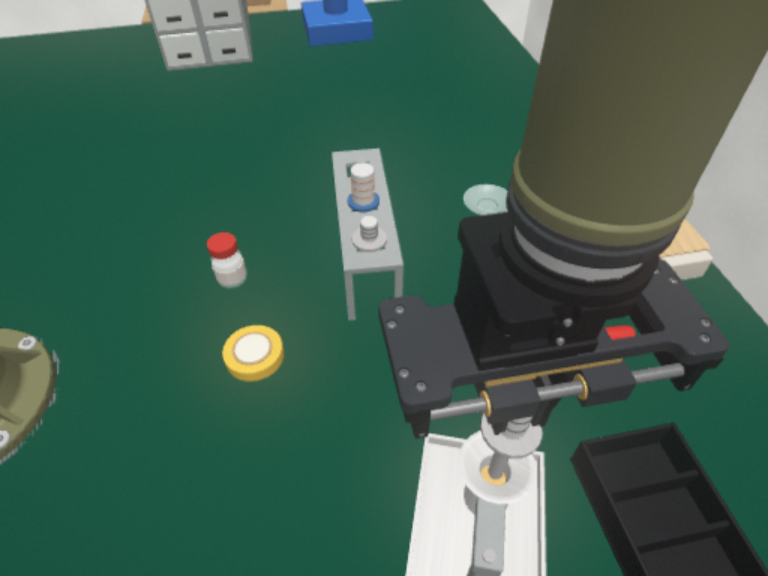

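The shank end has entered the bore, with the yellow slug still visible beneath it at (493,475), and there is no side force. Now I'll push slowly.

```bash
for i in 1; do python3 -m creep '{"translation":[[0,0,0.08],[0,0,0.06],[0,0,0.06]],"turn":[[0,0,0],[0,0,0],[0,0,0]],"grip":[0,0,0]}'; done
python3 -m creep '{"translation":[[0,0,0.06],[0,0,0.06],[0,0,0.06]],"turn":[[0,0,0],[0,0,0],[0,0,0]],"grip":[0,0,0]}'
python3 -m creep '{"translation":[[0,0,0.06],[0,0,0.06],[0,0,0.06]],"turn":[[0,0,0],[0,0,0],[0,0,0]],"grip":[0,0,0]}'
python3 g.py s6
```

```text
time_s: 9.95
tool_pos: [0.5834, -0.2647, 0.185]
tool_rot: [179.8, 0.0, 89.2]
force: [-2.3, 0.8, 12.7]
grip_width: 0.0204
grasp_force: 60.0
time_s: 10.32
tool_pos: [0.5836, -0.2649, 0.1714]
tool_rot: [179.7, 0.1, 89.2]
force: [-2.1, 0.7, 12.8]
grip_width: 0.0209
grasp_force: 60.0
time_s: 10.7
tool_pos: [0.5835, -0.2649, 0.1567]
tool_rot: [179.8, 0.0, 89.2]
force: [-2.5, 0.7, 12.1]
grip_width: 0.0209
grasp_force: 60.0
pos [ 0.5835 -0.2649  0.1567] rot [1.7977e+02 4.0000e-02 8.9160e+01] t 10.7 F [-2.5  0.7 12.1] w 0.0209 gf 60.0
need units [ 0.028 -0.027 -1.241]
0.15 5 [ 0.5507 -0.2977] [ 0.6058 -0.2751] [ 0.5707 -0.2854]
0.16 11 [ 0.5607 -0.2885] [ 0.5893 -0.2595] [ 0.5748 -0.2815]
0.17 486 [ 0.5603 -0.2895] [ 0.6048 -0.2573] [ 0.5804 -0.2778]
0.18 64 [ 0.5642 -0.2779] [ 0.6012 -0.2717] [ 0.5816 -0.2752]
0.19 84 [ 0.5637 -0.2772] [ 0.6021 -0.2725] [ 0.5845 -0.2753]
0.2 42 [ 0.5801 -0.2775] [ 0.6024 -0.2722] [ 0.5959 -0.275 ]
0.21 36 [ 0.593  -0.2767] [ 0.6038 -0.2583] [ 0.5985 -0.2747]
0.22 33 [ 0.5889 -0.2762] [ 0.6023 -0.2603] [ 0.5925 -0.2648]
0.23 49 [ 0.5929 -0.2741] [ 0.5986 -0.2633] [ 0.5955 -0.2691]
0.24 35 [ 0.5978 -0.2766] [ 0.6048 -0.2697] [ 0.5995 -0.2742]
0.25 19 [ 0.5975 -0.279 ] [ 0.6014 -0.2733] [ 0.5987 -0.2771]
0.26 264 [ 0.5375 -0.3035] [ 0.625  -0.2764] [ 0.5794 -0.2989]
0.27 716 [ 0.5361 -0.3035] [ 0.6254 -0.2673] [ 0.5778 -0.2972]
0.28 1033 [ 0.5362 -0.3033] [ 0.6259 -0.2641] [ 0.5841 -0.2927]
```

```bash
python3 -m creep '{"translation":[[0,0,0.06],[0,0,0.06]],"turn":[[0,0,0],[0,0,0]],"grip":[0,0]}'
python3 -m creep '{"translation":[[0,0,0.06],[0,0,0.06]],"turn":[[0,0,0],[0,0,0]],"grip":[0,0]}'
python3 g.py s7 | head -8
```

```text
time_s: 11.0
tool_pos: [0.5829, -0.2642, 0.1443]
tool_rot: [179.9, 0.0, 89.2]
force: [0.1, 0.9, -0.6]
grip_width: 0.0208
grasp_force: 59.9
time_s: 11.25
tool_pos: [0.5822, -0.2638, 0.1337]
tool_rot: [-180.0, -0.0, 89.2]
force: [-5.3, 2.2, 18.1]
grip_width: 0.0208
grasp_force: 60.0
pos [ 0.5822 -0.2638  0.1337] rot [-1.7997e+02 -2.0000e-02  8.9180e+01] t 11.25 F [-5.3  2.2 18.1] w 0.0208 gf 60.0
need units [ 0.016 -0.017 -1.529]
0.15 407 [ 0.5486 -0.2914] [ 0.6092 -0.2565] [ 0.5805 -0.2771]
0.16 68 [ 0.5627 -0.2769] [ 0.6007 -0.2714] [ 0.5826 -0.2745]
0.17 37 [ 0.58   -0.2758] [ 0.601  -0.2713] [ 0.5947 -0.274 ]
0.18 34 [ 0.5922 -0.2755] [ 0.6016 -0.2711] [ 0.5965 -0.2737]
0.19 11 [ 0.5895 -0.2754] [ 0.6022 -0.2595] [ 0.5964 -0.2701]
0.2 36 [ 0.5867 -0.2696] [ 0.5929 -0.2619] [ 0.5908 -0.2653]
```

View pics/s7.png

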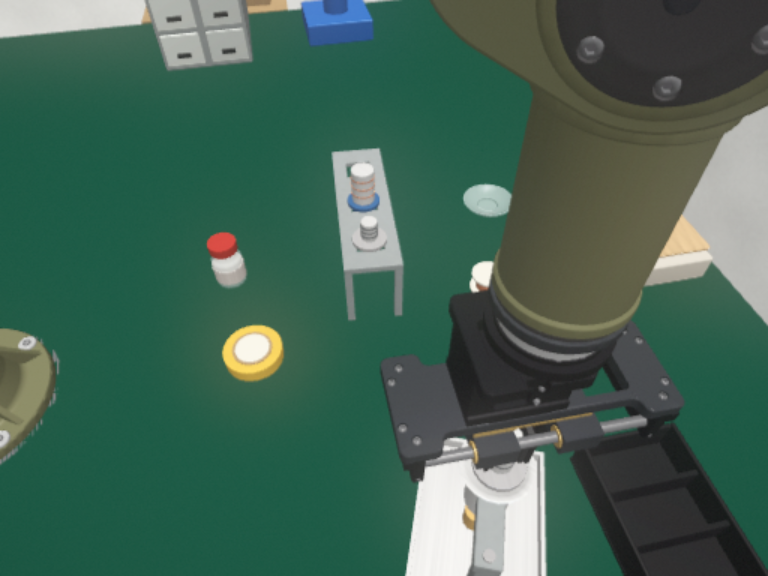

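The slug is in the tray at (470,515), and the collar sits in the funnel at (500,470) with 18 N of contact force. I'll release and retreat.

```bash
python3 -m creep '{"translation":[[0,0,-0.02],[0,0,0],[0,0,0],[0,0,0],[0,0,0]],"turn":[[0,0,0],[0,0,0],[0,0,0],[0,0,0],[0,0,0]],"grip":[0.5,0.6,0.6,0.6,0.6]}'
python3 -m creep '{"translation":[[0,0,-0.15],[0,0,-0.3],[0,0,-0.4],[0,0,-0.4],[0,0,-0.4]],"turn":[[0,0,0],[0,0,0],[0,0,0],[0,0,0],[0,0,0]],"grip":[0.6,0.6,0.6,0.6,0.6]}'
python3 -m creep '{"translation":[[0.4,0,-0.2],[0.4,0,0],[0.4,0,0],[0.4,0,0],[0,0,0]],"turn":[[0,0,0],[0,0,0],[0,0,0],[0,0,0],[0,0,0]],"grip":[0.6,0.6,0.6,0.6,0.6]}'
python3 - <<'E'
from h import *
from cell import env
ims=[]
for n in("side","top"):
    c=env.read_camera(n);P=cloud(c); q=P.reshape(-1,3)
    q=q[(abs(q[:,0]-.581)<.04)&(abs(q[:,1]+.265)<.04)&(q[:,2]<.21)]
    print(n,"max z",np.percentile(q[:,2],99.5).round(4))
    for lo,hi in((.185,.2),(.16,.18),(.142,.149)):
        s=q[(q[:,2]>lo)&(q[:,2]<hi)]
        if len(s)>3: print(lo,len(s),s.mean(0).round(4),circ(s[:,:2]))
    u,v=proj(c,[[.581,-.265,.1]])[0].astype(int)
    ims.append(cv2.resize(c["frame"][max(v-70,0):v+70,:][:,max(u-70,0):u+70,::-1],(395,395)))
cv2.imwrite("pics/end.png",np.hstack(ims))
E
```

```text
time_s: 11.92
tool_pos: [0.5824, -0.264, 0.1357]
tool_rot: [180.0, -0.0, 89.2]
force: [0.2, -0.0, -0.7]
grip_width: 0.0512
grasp_force: 0.0
time_s: 12.55
tool_pos: [0.5824, -0.2641, 0.2699]
tool_rot: [179.9, 0.0, 89.2]
force: [0.9, -0.4, 0.5]
grip_width: 0.0519
grasp_force: 0.0
time_s: 13.18
tool_pos: [0.5851, -0.1323, 0.2846]
tool_rot: [179.9, -0.1, 89.5]
force: [-0.1, -0.6, -0.9]
grip_width: 0.0524
grasp_force: 0.0
side max z 0.1974
0.185 334 [ 0.5789 -0.2668  0.1946] (0.5802, -0.2654, 0.0112)
0.16 150 [ 0.5768 -0.2718  0.1698] (0.5807, -0.2655, 0.0116)
0.142 1203 [ 0.5784 -0.2702  0.1448] (0.5804, -0.2647, 0.0331)Traceback (most recent call last):
  File "<stdin>", line 7, in <module>
    return _quantile_unchecked(
        a, q, axis, out, overwrite_input, method, keepdims, weights)
    return _ureduce(a,
                    func=_quantile_ureduce_func,
    ...<5 lines>...
                    overwrite_input=overwrite_input,
                    method=method)
    r = func(a, **kwargs)
    result = _quantile(arr,
                       quantiles=q,
    ...<2 lines>...
                       out=out,
                       weights=wgt)
    slices_having_nans = np.isnan(arr[-1, ...])
                                  ~~~^^^^^^^^^
IndexError: index -1 is out of bounds for axis 0 with size 0
```

The pin top is at 0.195 m, as expected with the collar seated, and the pin is upright. One last look at the slug.

Run:
```python
from h import *
from cell import env
c=env.read_camera("side"); cv2.imwrite("pics/end2.png",cv2.resize(c["frame"][250:384,250:420,::-1],(680,536)))
```

```text
(no output)
```

View pics/end2.png

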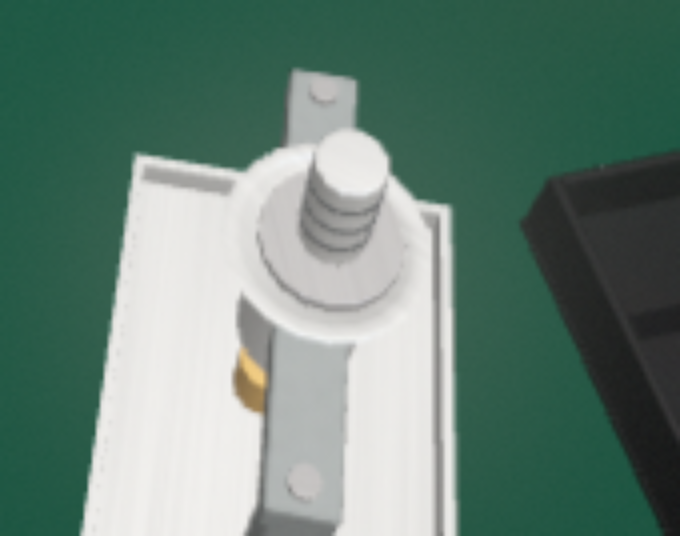

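The slug lies in the tray at (250,380), and the pin's collar is seated in the funnel around (335,240) with the gripper clear.

```bash
python3 -c "
from cell import env
print(env.sign_off())"
```

```text
the job is handed in; nothing more can be done
None
```

The slug is out in the stand's tray, the long slim pin stands released in the tube with its collar seated in the funnel, and the job was handed in at about 13 s (no verdict came back).

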